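Weigh the bottles and lock the full ones in the carrier

ROBOT

A 6-joint arm with a two-finger parallel gripper is mounted at the origin on a cart in front of the work surface, level with it; the furniture and walls round the work are solid. World frame = base frame: x ahead of the robot, y to its left, z up, the work surface at z = 0. Lengths are in m, angles in rad, forces in N, time in s.
With the tool pointing down it reaches from about 0.3 to 0.875 m from the base axis. Payload 6.4 kg.
Tool frame: the origin (TCP) lies between the finger pads; the fingertips stand 8 mm ahead of it and the grasp point (between the pads) lies 11 mm behind it; x points along the fingers, z is the direction in which the jaws open and shut, and the axes are right-handed (so a half turn about x gives the same grasp; the last joint's range is limited). The gripper opens to 88 mm and grips with 3 to 60 N. Pads are 18 mm wide; open, the fingers measure 123 mm over their backs; the gripper's body (75 mm by 187 mm) begins 45 mm behind the grasp point.
Start: joints at [-1.464, 0.181, 1.607, -0, 1.354, -0.206], TCP at [0.177, -0.547, 0.247] pointing down, gripper open.
Joint ranges: [-2.99, 2.99], [-0.89, 2.07], [0.3, 2.58], [-1.14, 4.28], [0, 2.63], [-3.12, 3.12]. Speed limits (rad/s): [2.57, 2.57, 3.01, 3.14, 3.14, 3.14].

INTERFACE

Orientations are given as a rotation vector (axis times angle).
In Python, from plant import robot gives the robot as it stands. The module is installed in compiled form; this text tells all that it offers.
- The arm moves only by the shell command python3 -m pendant 'ROWS' [OPENING]. ROWS is text: rows parted by semicolons, each of 4 numbers parted by spaces: the shift along the tool's x, y, z in m, then the turn about the tool's x in units of 5 degrees (1.0 is 5 degrees). A call has 1 to 10 rows; each row is the pose to reach, as a shift and turn from the pose measured when the call began, along the tool's axes at that moment; what a row does not reach only later rows make up. A row lasts 1/8 s, in which the tool goes at most 62.5 mm and 10.7 degrees, less where a joint would pass 70% of its speed; a pose out of reach is approached as far as the arm can. A call with a gripper value outside its range is refused whole. OPENING is the finger opening in m, from 0 to 0.0881, set as the call begins (- or left out, the last holds). The fingers move at their own pace and stop on an object; the grip force is fixed at half the most. Time passes only in rows, so rows that repeat a pose let the fingers close. It gives the time, the measured TCP pose, the force and the opening at its end, in the units of the state.
- robot.observe(): the state, without advancing time (a new reading comes with each control period).
- robot.camera(name): name is "side" or "top"; returns a dict with "image" (384x512x3 uint8, blue, green, red), "z_map" (384x512 float32, m along the optical axis (not along the pixel's ray), 0 where there is no reading), "mtx" (3x3 intrinsics, pixels), "extrinsics" (4x4, takes a point from world to camera coordinates). Camera axes: x right, y down, z forward; pixel columns grow to the right and rows downward; lengths in m; the calibration is good to about 2 mm. A picture is of the moment at which its call begins.
- robot.close_job(): hands the job in, once; it reports no verdict.
The state is a dict: "time_s": time; "joint_positions": joint angles; "dq": joint speeds; "effort": joint torques, N m; "tcp_pos": TCP position; "tool_rot": TCP orientation; "force": force on the tool from outside, world axes, zero at the start; "wrist_torque": the same for the moment, N m; "finger_gap": finger opening in m.
Only numpy, scipy, OpenCV 4.12 (cv2) and the standard library are available. Lean on these libraries where they do the work, as an engineer would, in place of code of your own. Each camera call takes 0.05 s, during which the arm holds its last target.

TASK

Sort the amber bottles by weight with the beam balance: one that tips the pan down against the brass weight is full enough to send, one that leaves the pan up is used up. Stand every full bottle upright in a well of its own in the grey carrier and every used-up one upright on the white mat, then swing all three carrier covers over, also those of empty wells, and press each down until its catch snaps and holds it shut. Leave the other things on the bench where they are.

Things in the scene. Friction and masses are not known exactly. Their poses are not given: they have to be found in the camera images.
- bottle_a_mid (a point): centre, half-way up, of one of the small upright amber screw-cap bottles (40 mm across the round body, 78 mm tall, own z axis up; the collision body is straight up to 70 mm). All look alike, bottom-heavy; each weighs anything from 50 to 210 g, in every start anew. Two or three are present
- bottle_a: the same bottle a: its origin is the centre of its underside
- bottle_b_mid (a point): centre, half-way up, of one of the small upright amber screw-cap bottles (40 mm across the round body, 78 mm tall, own z axis up; the collision body is straight up to 70 mm). All look alike, bottom-heavy; each weighs anything from 50 to 210 g, in every start anew. Two or three are present
- bottle_b: the same bottle b: its origin is the centre of its underside
- bottle_c_mid (a point): centre, half-way up, of one of the small upright amber screw-cap bottles (40 mm across the round body, 78 mm tall, own z axis up; the collision body is straight up to 70 mm). All look alike, bottom-heavy; each weighs anything from 50 to 210 g, in every start anew. Two or three are present
- bottle_c: the same bottle c: its origin is the centre of its underside
- well_1 (a point): centre of the floor of the carrier's well 1, 6 mm above the worktop, axes like the carrier's; the well is a round cup, 46 mm wide inside at the floor and 60 mm at its rim 36 mm above the floor, and takes one bottle upright; its cover's hinge lies 41 mm on the +x side, 92 mm above the worktop
- cover_1 (a joint): cover over well 1 (rad): 0 = shut, held by the catch; about 0.15 = lying unlatched on the catch, front edge 12 mm up; 1.57 = upright; 2.1 = leaning back as far as it goes, where it stays. Pushed forward past upright it falls slowly onto the catch; then about 10 N straight down on its thumb spot snaps it shut
- cover_1_press (a point): grey thumb spot on the upper face of cover 1, on its middle line, 62 mm from the hinge and 18 mm from the front edge; shut, it lies 94.5 mm above the worktop, 21 mm to the -x side of the well's centre. Cover: 80 mm from hinge to front edge, 72 mm wide, 4 mm thick; own x axis from front edge to hinge, z out of the upper face
- well_2 (a point): centre of the floor of the carrier's well 2, 6 mm above the worktop, axes like the carrier's; the well is a round cup, 46 mm wide inside at the floor and 60 mm at its rim 36 mm above the floor, and takes one bottle upright; its cover's hinge lies 41 mm on the +x side, 92 mm above the worktop
- cover_2 (a joint): cover over well 2 (rad): 0 = shut, held by the catch; about 0.15 = lying unlatched on the catch, front edge 12 mm up; 1.57 = upright; 2.1 = leaning back as far as it goes, where it stays. Pushed forward past upright it falls slowly onto the catch; then about 10 N straight down on its thumb spot snaps it shut
- cover_2_press (a point): grey thumb spot on the upper face of cover 2, on its middle line, 62 mm from the hinge and 18 mm from the front edge; shut, it lies 94.5 mm above the worktop, 21 mm to the -x side of the well's centre. Cover: 80 mm from hinge to front edge, 72 mm wide, 4 mm thick; own x axis from front edge to hinge, z out of the upper face
- well_3 (a point): centre of the floor of the carrier's well 3, 6 mm above the worktop, axes like the carrier's; the well is a round cup, 46 mm wide inside at the floor and 60 mm at its rim 36 mm above the floor, and takes one bottle upright; its cover's hinge lies 41 mm on the +x side, 92 mm above the worktop
- cover_3 (a joint): cover over well 3 (rad): 0 = shut, held by the catch; about 0.15 = lying unlatched on the catch, front edge 12 mm up; 1.57 = upright; 2.1 = leaning back as far as it goes, where it stays. Pushed forward past upright it falls slowly onto the catch; then about 10 N straight down on its thumb spot snaps it shut
- cover_3_press (a point): grey thumb spot on the upper face of cover 3, on its middle line, 62 mm from the hinge and 18 mm from the front edge; shut, it lies 94.5 mm above the worktop, 21 mm to the -x side of the well's centre. Cover: 80 mm from hinge to front edge, 72 mm wide, 4 mm thick; own x axis from front edge to hinge, z out of the upper face
- carrier: grey bottle carrier, fixed, 250 mm (its y) by 80 mm (its x), 42 mm high, origin at the centre of its underside. Three cup-shaped wells 80 mm apart along y (1 at -y). A thin wall 92 mm high on the +x side carries the hinges of three white covers; on the -x side of each well stands a post 98 mm high, 28 mm wide (x = -59 to -51 mm), with a sprung catch
- pan_floor (a point): centre of the floor (upper face) of the balance's pan: a round steel cup, 46 mm wide inside at the floor, 60 mm at its rim 36 mm higher, always level; 114 mm above the worktop when up, 86 mm when down. The beam runs towards +y, pivot 100 mm from the pan, with a fixed brass weight on the far arm that balances 130 g on the pan; the scale at the pivot reaches 160 mm up
- beam (a joint): tilt of the balance beam (rad): -0.14 = pan up (pan empty, or bottle lighter than the limit), +0.14 = pan down (bottle heavier than the limit); settles within 1.5 s, slowest near the limit
- mat: thin white mat, fixed, flush with the worktop (under 1 mm), 70 mm (its x) by 210 mm (its y), origin at its centre; for used-up bottles, room for three in a row along its y
- petri_dish: bystander: petri dish, 61 mm across, 15 mm high, at the back; loose
- stopper_1: bystander: black rubber stopper, 33 mm across, 27 mm high, behind carrier and balance; loose

How it is judged:
By the outcome, as a careful person would: the job done as asked, in the order asked, and still so for the second after the job is handed in, with the robot touching nothing.
Of bottle_a, bottle_b, bottle_c only 2 to 3 are there at a start; the rules pass over those that are not, and their reading is None.
At some moment in a run one of bottle_a, bottle_b, bottle_c may be knocked a few centimetres aside while the robot is not near it.
It also fails if it takes over 210 s, if anything falls off the work surface, if the arm or the gripper's body presses on something with over 40 N, if the wrist force passes 120 N, or if a joint passes its speed limit or range.

## Working session

There is one attempt and no reset: what is moved stays moved. The work goes in short steps, Python scripts to look and compute and a shell command to move; the robot and the scene stay as the last step left them, time stands still between calls to the robot, and variables do not carry over. Pictures are saved under pics/ and viewed, and the job is handed in when it is done.

```bash
ls; mkdir -p pics
cat > h.py <<'E'
import numpy as np, cv2
from scipy.spatial.transform import Rotation as R
from plant import robot
def snap(name,fn):
    c=robot.camera(name); cv2.imwrite('pics/'+fn,c['image']); return c
def cloud(c):
    z=c['z_map'];v,u=np.mgrid[:z.shape[0],:z.shape[1]]
    K=c['mtx'];p=np.stack([(u-K[0,2])/K[0,0]*z,(v-K[1,2])/K[1,1]*z,z],-1)
    E=c['extrinsics'];P=(p-E[:3,3])@E[:3,:3]
    P[z==0]=np.nan;return P
def st():
    s=robot.observe();print({k:np.round(s[k],4).tolist() for k in ('time_s','tcp_pos','tool_rot','force','finger_gap','joint_positions')})
    print(np.round(R.from_rotvec(s['tool_rot']).as_matrix(),3));return s
def to(x,y,z):
    s=robot.observe();M=R.from_rotvec(s['tool_rot']).as_matrix()
    d=M.T@(np.array([x,y,z])-s['tcp_pos']);print('tool shift',np.round(d,4));return d
E
python3 - <<'E'
from h import *
st()
for n in('side','top'):
    c=snap(n,n+'0.png'); print(n,c['mtx'].round(1).tolist(),c['extrinsics'].round(3).tolist())
    np.save(n+'0.npy',cloud(c))
E
```

```text
pics
{'time_s': 0.0, 'tcp_pos': [0.1769, -0.5466, 0.2458], 'tool_rot': [0.977, 1.3423, -0.9748], 'force': [0.3438, -0.0881, -0.0252], 'finger_gap': 0.088, 'joint_positions': [-1.4643, 0.1816, 1.608, 0.0, 1.3538, -0.2063]}
[[-0.     0.951  0.308]
 [ 0.002  0.308 -0.951]
 [-1.     0.    -0.002]]
side [[411.3, 0.0, 251.8], [0.0, 411.3, 193.9], [0.0, 0.0, 1.0]] [[-0.987, -0.162, 0.02, 0.609], [-0.106, 0.543, -0.833, 0.049], [0.124, -0.824, -0.553, 1.111], [0.0, 0.0, 0.0, 1.0]]
top [[358.8, 0.0, 262.3], [0.0, 358.8, 192.2], [0.0, 0.0, 1.0]] [[0.081, -0.997, 0.002, 0.103], [-0.976, -0.08, -0.204, 0.574], [0.203, 0.015, -0.979, 0.81], [0.0, 0.0, 0.0, 1.0]]
```

View pics/top0.png

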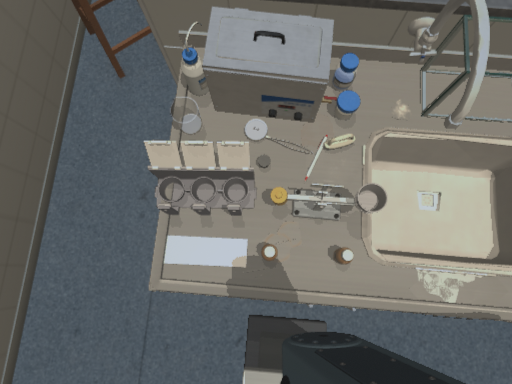

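View pics/side0.png

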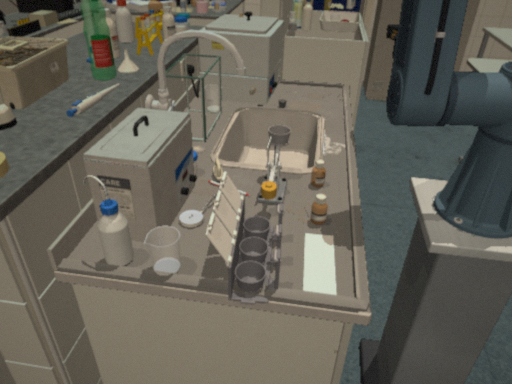

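Top view: two bottles at (270,251) and (345,255), pan at (369,198), brass weight at (279,195), wells at (172/204/235,190), mat centred at (206,251), covers open behind. The side view also shows only two bottles, at (318,173) and (319,208).

Run:
```python
from h import *
P=np.load('top0.npy');S=np.load('side0.npy')
for n,(u,v) in dict(bA=(270,251),bB=(345,255),pan=(369,198),w1=(235,190),w2=(204,190),w3=(172,190),mat=(206,251),stop=(263,161),petri=(256,129),brass=(279,195)).items(): print(n,P[v,u].round(3))
for n,(u,v) in dict(bA=(319,200),bB=(319,165),pan=(279,135)).items(): print('side',n,S[v,u].round(3))
im=cv2.imread('pics/top0.png');cv2.imwrite('pics/top0z.png',cv2.resize(im[110:290,140:400],None,fx=3,fy=3,interpolation=cv2.INTER_CUBIC))
# mask fits
def reg(P,x,y,r,z0,z1):
    m=(np.hypot(P[...,0]-x,P[...,1]-y)<r)&(P[...,2]>z0)&(P[...,2]<z1);Q=P[m];return Q
for n,u,v in(('bA',270,251),('bB',345,255)):
    q=P[v,u]
    for C,nm in((P,'top'),(S,'side')):
        Q=reg(C,q[0],q[1],.045,.062,.1); print(n,nm,len(Q),Q.mean(0).round(4) if len(Q) else '', Q.min(0).round(3),Q.max(0).round(3))
        Q=reg(C,q[0],q[1],.045,.015,.06); print('  body',len(Q),Q.min(0).round(3),Q.max(0).round(3))
```

```text
bA [0.424 0.12  0.079]
bB [ 0.429 -0.051  0.077]
pan [ 0.559 -0.093  0.112]
w1 [0.575 0.221 0.005]
w2 [0.569 0.3   0.005]
w3 [0.56  0.38  0.014]
mat [ 0.415  0.278 -0.   ]
stop [0.652 0.155 0.026]
petri [0.742 0.18  0.014]
brass [0.554 0.11  0.092]
side bA [0.429 0.134 0.074]
side bB [ 0.434 -0.044  0.073]
side pan [ 0.553 -0.059  0.147]
bA top 101 [0.4227 0.1218 0.0772] [0.411 0.109 0.063] [0.436 0.134 0.081]
  body 125 [0.404 0.102 0.021] [0.442 0.141 0.059]
bA side 106 [0.4267 0.1268 0.075 ] [0.414 0.108 0.062] [0.439 0.137 0.082]
  body 263 [0.407 0.113 0.015] [0.446 0.144 0.06 ]
bB top 119 [ 0.4296 -0.0562  0.0765] [ 0.416 -0.07   0.063] [ 0.441 -0.045  0.081]
  body 152 [ 0.41  -0.074  0.015] [ 0.45  -0.037  0.059]
bB side 76 [ 0.4339 -0.0519  0.0747] [ 0.42  -0.071  0.062] [ 0.447 -0.042  0.083]
  body 206 [ 0.414 -0.062  0.016] [ 0.454 -0.033  0.06 ]
```

View pics/top0z.png

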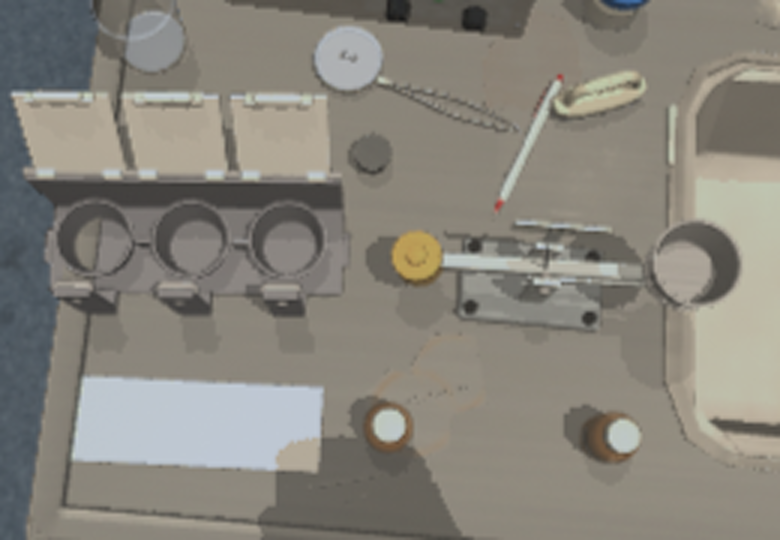

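```bash
cat >> h.py <<'E'
def circ(Q):
    A=np.c_[2*Q[:,:2],np.ones(len(Q))];b=(Q[:,:2]**2).sum(1)
    x=np.linalg.lstsq(A,b,rcond=None)[0];return x[:2].round(4),np.sqrt(x[2]+x[0]**2+x[1]**2).round(4),len(Q)
E
python3 - <<'E'
from h import *
P=np.load('top0.npy');S=np.load('side0.npy')
for C,nm in((P,'top'),(S,'side')):
    m=(np.hypot(C[...,0]-.565,C[...,1]+.088)<.06)&(C[...,2]>.143)&(C[...,2]<.156)
    print(nm,'pan',circ(C[m]),C[m].min(0).round(3),C[m].max(0).round(3))
    for i,(x,y) in enumerate(((.57,.221),(.565,.3),(.56,.38))):
        m=(np.hypot(C[...,0]-x,C[...,1]-y)<.045)&(C[...,2]>.037)&(C[...,2]<.048)
        print(nm,'w',i+1,circ(C[m]))
    m=(C[...,2]>.094)&(C[...,2]<.102)&(C[...,0]>.48)&(C[...,0]<.53)&(C[...,1]>.15)&(C[...,1]<.45)
    Q=C[m];
    print('posts',len(Q)); 
    for lo,hi in((.17,.26),(.26,.34),(.34,.43)):
        q=Q[(Q[:,1]>lo)&(Q[:,1]<hi)]
        if len(q): print(q.min(0).round(3),q.max(0).round(3))
    m=(C[...,2]>.1)&(C[...,2]<.2)&(C[...,0]>.58)&(C[...,0]<.7)&(C[...,1]>.15)&(C[...,1]<.45)
    Q=C[m];print('covers',Q.min(0).round(3),Q.max(0).round(3))
    for lo in(.095,.11,.13,.15,.155): 
        q=Q[abs(Q[:,2]-lo)<.004]; q1=q[q[:,1]<.25]; q3=q[q[:,1]>.35]
        print(lo,[a.mean(0).round(3) for a in(q1,q3) if len(a)])
    # mat
    import cv2
im=cv2.imread('pics/top0.png').astype(int);m=(im.min(2)>185)&(P[...,0]<.5)&(P[...,1]>.15)&(abs(P[...,2])<.006)
print('mat',cv2.minAreaRect(P[m][:,:2].astype(np.float32)))
im=cv2.imread('pics/side0.png').astype(int);m=(im.min(2)>170)&(S[...,0]<.5)&(S[...,1]>.15)&(S[...,2]<.006)
print('mat',cv2.minAreaRect(S[m][:,:2].astype(np.float32)))
E
```

```text
top pan (array([ 0.553, -0.089]), np.float64(0.0308), 183) [ 0.521 -0.122  0.143] [ 0.586 -0.057  0.152]
top w 1 (array([0.5706, 0.2194]), np.float64(0.0327), 144)
top w 2 (array([0.5652, 0.2981]), np.float64(0.0324), 144)
top w 3 (array([0.5603, 0.3765]), np.float64(0.032), 143)
posts 177
[0.51  0.199 0.094] [0.522 0.227 0.102]
[0.504 0.278 0.094] [0.517 0.305 0.101]
[0.5   0.357 0.094] [0.511 0.385 0.101]
covers [0.599 0.185 0.1  ] [0.653 0.417 0.174]
0.095 []
0.11 [array([0.618, 0.216, 0.11 ]), array([0.607, 0.383, 0.11 ])]
0.13 [array([0.63 , 0.217, 0.13 ]), array([0.619, 0.384, 0.13 ])]
0.15 [array([0.642, 0.217, 0.15 ]), array([0.63 , 0.385, 0.15 ])]
0.155 [array([0.645, 0.214, 0.154]), array([0.633, 0.382, 0.154])]
side pan (array([ 0.5571, -0.0885]), np.float64(0.0306), 141) [ 0.525 -0.124  0.143] [ 0.588 -0.054  0.154]
side w 1 (array([0.5723, 0.2197]), np.float64(0.0319), 176)
side w 2 (array([0.567 , 0.2981]), np.float64(0.0314), 201)
side w 3 (array([0.5611, 0.3772]), np.float64(0.0311), 225)
posts 180
[0.512 0.199 0.094] [0.527 0.228 0.101]
[0.507 0.278 0.094] [0.52  0.31  0.101]
[0.502 0.359 0.094] [0.514 0.388 0.1  ]
covers [0.599 0.184 0.1  ] [0.653 0.419 0.176]
0.095 []
0.11 [array([0.62 , 0.218, 0.11 ]), array([0.609, 0.387, 0.11 ])]
0.13 [array([0.632, 0.219, 0.13 ]), array([0.62 , 0.387, 0.13 ])]
0.15 [array([0.644, 0.219, 0.15 ]), array([0.632, 0.388, 0.15 ])]
0.155 [array([0.646, 0.223, 0.154]), array([0.634, 0.392, 0.154])]
mat ((0.41606900095939636, 0.279964804649353), (0.06570848822593689, 0.20094165205955505), 1.9571412801742554)
mat ((0.21212418377399445, 0.2606288194656372), (0.484297513961792, 0.19773080945014954), 3.6014387607574463)
```

Run:
```python
from h import *
to(.432,-.054,.2)
```

```text
tool shift [ 0.0466  0.3943 -0.3902]
```

```bash
python3 -m pendant '0.005 0.04 -0.04 0.3; 0.01 0.08 -0.08 0.6; 0.015 0.12 -0.12 0.9; 0.02 0.16 -0.16 1.2; 0.025 0.2 -0.2 1.5; 0.03 0.24 -0.24 1.8; 0.035 0.28 -0.28 2.1; 0.04 0.32 -0.32 2.4; 0.045 0.36 -0.36 2.8; 0.0466 0.394 -0.39 2.8' 0.088
python3 - <<'E'
from h import *
st();to(.432,-.054,.15)
c=snap('top','t1.png');P=cloud(c);d=snap('side','s1.png');S=cloud(d)
for C in(P,S):
  for x,y in((.4245,.1235),(.432,-.054)):
    m=(np.hypot(C[...,0]-x,C[...,1]-y)<.045)&(C[...,2]>.062)&(C[...,2]<.09);Q=C[m]
    print(len(Q), ((Q.min(0)+Q.max(0))/2).round(4) if len(Q) else '')
E
```

```text
time_s: 1.35
tcp_pos: [0.4319, -0.052, 0.1996]
tool_rot: [1.159, 1.243, -1.158]
force: [-0.1, -0.4, 0.4]
finger_gap: 0.0877
{'time_s': 1.35, 'tcp_pos': [0.4319, -0.052, 0.1996], 'tool_rot': [1.1592, 1.243, -1.1577], 'force': [-0.0743, -0.4347, 0.3747], 'finger_gap': 0.0877, 'joint_positions': [-0.395, -0.0925, 1.9912, 0.0015, 1.2442, 1.1062]}
[[-0.001  0.998  0.069]
 [ 0.002  0.069 -0.998]
 [-1.    -0.001 -0.002]]
tool shift [ 0.0496 -0.      0.0021]
103 [0.4232 0.1212 0.0724]
27 [ 0.4339 -0.0501  0.0745]
107 [0.4265 0.1209 0.0722]
77 [ 0.4333 -0.0566  0.0721]
```

View pics/t1.png

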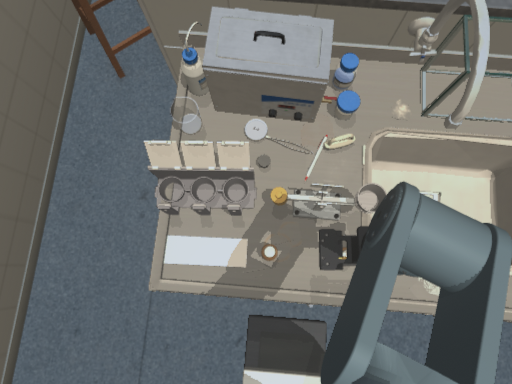

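View pics/s1.png

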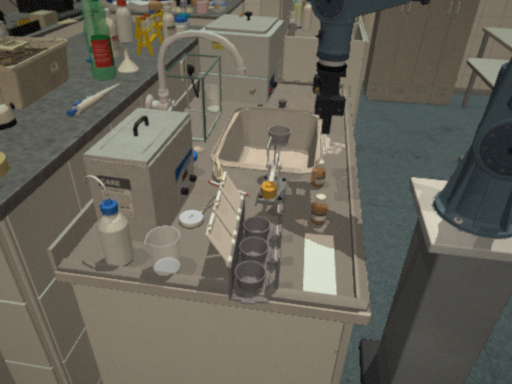

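Scene unchanged, the gripper is above bottle B; descending.

```bash
python3 -m pendant '0.04 0 0.001 0; 0.08 0 0.002 0; 0.12 0 0.002 0; 0.151 0 0.002 0; 0.151 0 0.002 0' 0.088; python3 -m pendant '0 0 0 0;0 0 0 0;0 0 0 0;0 0 0 0;0 0 0 0;0 0 0 0' 0
python3 - <<'E'
from h import *
snap('side','s2.png')
E
```

```text
time_s: 2.08
tcp_pos: [0.4302, -0.0521, 0.0466]
tool_rot: [1.156, 1.251, -1.157]
force: [0.8, -0.4, -0.1]
finger_gap: 0.0882
time_s: 2.82
tcp_pos: [0.4307, -0.0524, 0.047]
tool_rot: [1.156, 1.25, -1.157]
force: [0.7, -1.9, 3.8]
finger_gap: 0.0397
```

View pics/s2.png

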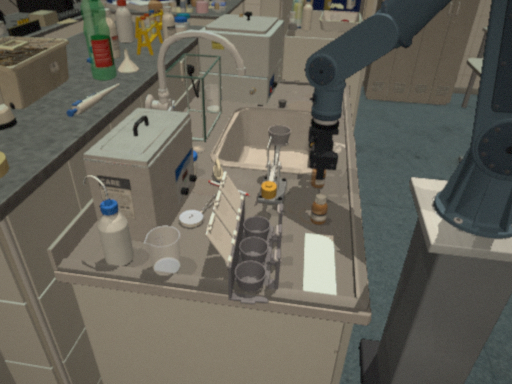

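Gripped (39.7 mm). Lift and move above the pan.

```bash
python3 -m pendant '-0.05 0 0 0; -0.1 0 0 0; -0.15 0 0 0; -0.193 0 0 0; -0.193 0 0 0;-0.193 0 0 0' 0
python3 - <<'E'
from h import *
s=st(); to(.5537,-.0875,.24)
E
```

```text
time_s: 3.62
tcp_pos: [0.4309, -0.0528, 0.2387]
tool_rot: [1.156, 1.252, -1.158]
force: [-0.6, -0.3, -1.1]
finger_gap: 0.0388
{'time_s': 3.625, 'tcp_pos': [0.4309, -0.0528, 0.2387], 'tool_rot': [1.1561, 1.252, -1.1575], 'force': [-0.5737, -0.2879, -1.0984], 'finger_gap': 0.0388, 'joint_positions': [-0.3983, -0.1355, 1.9465, 0.0023, 1.3391, 1.099]}
[[-0.007  0.997  0.073]
 [ 0.005  0.073 -0.997]
 [-1.    -0.007 -0.006]]
tool shift [-0.0024  0.12    0.0436]
```

```bash
python3 -m pendant '-0.001 0.03 0.011 0; -0.001 0.06 0.022 0; -0.002 0.09 0.033 0; -0.002 0.12 0.0436 0; -0.002 0.12 0.0436 0;-0.002 0.12 0.0436 0' 0
python3 - <<'E'
from h import *
s=st(); to(.5537,-.0875,.163)
snap('side','s3.png');snap('top','t3.png')
im=np.hstack([cv2.resize(cv2.imread('pics/s3.png')[80:220,200:370],None,fx=2.3,fy=2.3),cv2.resize(cv2.imread('pics/t3.png')[140:280,300:470],None,fx=2.3,fy=2.3)]);cv2.imwrite('pics/c3.png',im)
E
```

```text
time_s: 4.38
tcp_pos: [0.5522, -0.0869, 0.2374]
tool_rot: [1.155, 1.256, -1.16]
force: [-0.4, -0.3, -1.3]
finger_gap: 0.0392
{'time_s': 4.375, 'tcp_pos': [0.5522, -0.0869, 0.2374], 'tool_rot': [1.1554, 1.2563, -1.1596], 'force': [-0.4194, -0.3104, -1.2811], 'finger_gap': 0.0392, 'joint_positions': [-0.3698, 0.162, 1.6481, 0.0025, 1.3445, 1.1274]}
[[-0.011  0.997  0.073]
 [ 0.007  0.073 -0.997]
 [-1.    -0.011 -0.008]]
tool shift [0.0744 0.0022 0.0013]
```

View pics/c3.png

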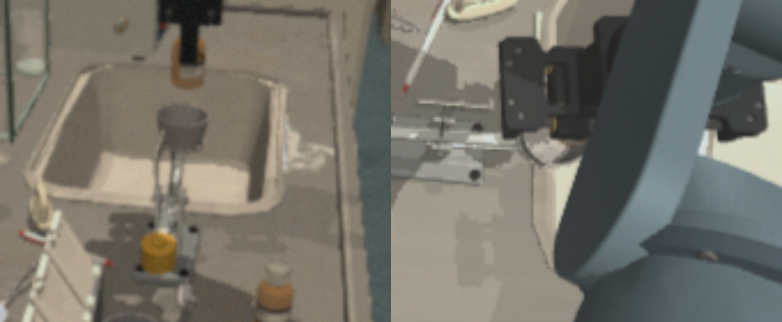

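```bash
python3 -m pendant '0.02 0.002 0.001 0; 0.04 0.002 0.001 0; 0.055 0.002 0.001 0; 0.065 0.002 0.001 0; 0.074 0.002 0.001 0; 0.074 0.002 0.001 0' 0
python3 - <<'E'
from h import *
d=snap('side','s4.png')
im=cv2.imread('pics/s4.png');cv2.imwrite('pics/c4.png',cv2.resize(im[80:220,200:370],None,fx=3,fy=3))
E
```

```text
time_s: 5.22
tcp_pos: [0.5536, -0.0872, 0.164]
tool_rot: [1.155, 1.255, -1.159]
force: [-0.9, 0.3, -1.1]
finger_gap: 0.0393
```

View pics/c4.png

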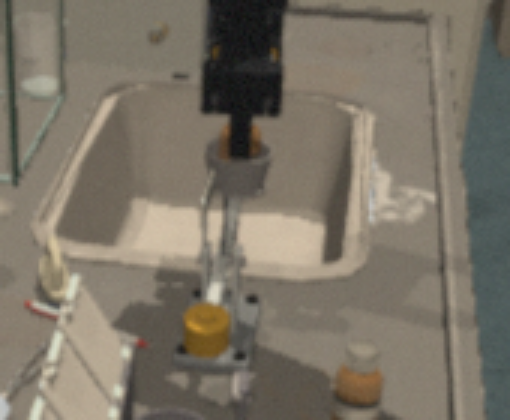

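Bottle is seated in the cup with no contact force. Release and watch the pan.

```bash
python3 -m pendant '0 0 0 0;0 0 0 0;0 0 0 0;-0.001 0 0 0;-0.03 0 0 0;-0.06 0 0 0;-0.09 0 0 0;-0.1 0 0 0;-0.1 0 0 0;-0.1 0 0 0' 0.075
python3 - <<'E'
from h import *
st()
C=cloud(snap('side','s5.png'))
im=cv2.imread('pics/s5.png');cv2.imwrite('pics/c5.png',cv2.resize(im[80:220,200:370],None,fx=3,fy=3))
m=(np.hypot(C[...,0]-.555,C[...,1]+.088)<.045)&(C[...,2]>.08)&(C[...,2]<.24)
print(np.histogram(C[m][:,2],bins=np.arange(.08,.25,.01)))
E
```

```text
time_s: 6.52
tcp_pos: [0.5542, -0.0878, 0.263]
tool_rot: [1.155, 1.257, -1.16]
force: [-0.4, 0.0, -0.7]
finger_gap: 0.075
{'time_s': 6.525, 'tcp_pos': [0.5542, -0.0878, 0.263], 'tool_rot': [1.1553, 1.2566, -1.1597], 'force': [-0.3722, 0.0358, -0.713], 'finger_gap': 0.075, 'joint_positions': [-0.37, 0.1445, 1.6151, 0.0025, 1.3952, 1.1273]}
[[-0.011  0.997  0.073]
 [ 0.007  0.073 -0.997]
 [-1.    -0.011 -0.008]]
(array([ 0,  8, 26, 49, 47, 61, 98, 84, 49, 45, 37, 37,  0,  0,  0,  0]), array([0.08, 0.09, 0.1 , 0.11, 0.12, 0.13, 0.14, 0.15, 0.16, 0.17, 0.18,
       0.19, 0.2 , 0.21, 0.22, 0.23, 0.24]))
```

View pics/c5.png

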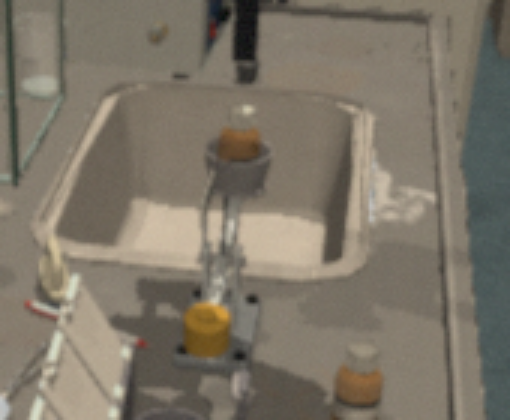

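Pan still up (bottle top at ~0.19 m). Wait longer to be sure.

```bash
python3 -m pendant '0 0 0 0;0 0 0 0;0 0 0 0;0 0 0 0;0 0 0 0;0 0 0 0;0 0 0 0;0 0 0 0;0 0 0 0;0 0 0 0'; python3 -m pendant '0 0 0 0;0 0 0 0;0 0 0 0;0 0 0 0'
cat >> h.py <<'E'
def pan():
    C=cloud(robot.camera('side'))
    m=(np.hypot(C[...,0]-.555,C[...,1]+.088)<.045)&(C[...,2]>.08)&(C[...,2]<.23)
    Q=C[m];q=Q[Q[:,2]>Q[:,2].max()-.012];print('top z',Q[:,2].max().round(4),'centre',((q.min(0)+q.max(0))/2).round(4))
E
python3 - <<'E'
from h import *
pan(); to(.5537,-.0872,.163)
E
```

```text
time_s: 7.82
tcp_pos: [0.5542, -0.0877, 0.263]
tool_rot: [1.155, 1.257, -1.16]
force: [-0.5, 0.6, 0.3]
finger_gap: 0.0749
time_s: 8.32
tcp_pos: [0.5541, -0.0877, 0.2629]
tool_rot: [1.155, 1.257, -1.16]
force: [-0.4, -0.1, -1.0]
finger_gap: 0.0752
top z 0.1952 centre [ 0.5567 -0.0873  0.1892]
tool shift [0.0999 0.0007 0.0002]
```

Bottle B leaves the pan up: used up, so it goes to the mat. Regrasp.

```bash
python3 -m pendant '0.04 0 0 0;0.08 0 0 0;0.1 0.001 0 0;0.1 0.001 0 0;0.1 0.001 0 0'; python3 -m pendant '0 0 0 0;0 0 0 0;0 0 0 0;0 0 0 0;0 0 0 0' 0; python3 -m pendant '-0.02 0 0 0;-0.05 0 0 0;-0.08 0 0 0;-0.08 0 0 0;-0.08 0 0 0' 0
python3 - <<'E'
from h import *
st();to(.413,.3,.24);to(.413,.3,.05)
E
```

```text
time_s: 9.0
tcp_pos: [0.5546, -0.0872, 0.1641]
tool_rot: [1.155, 1.255, -1.159]
force: [-0.6, 0.7, 0.5]
finger_gap: 0.0753
time_s: 9.62
tcp_pos: [0.5547, -0.0873, 0.1641]
tool_rot: [1.156, 1.255, -1.159]
force: [0.7, -0.7, 0.1]
finger_gap: 0.0391
time_s: 10.25
tcp_pos: [0.5548, -0.0875, 0.2427]
tool_rot: [1.155, 1.257, -1.16]
force: [-0.5, -0.6, -1.3]
finger_gap: 0.0392
{'time_s': 10.25, 'tcp_pos': [0.5548, -0.0875, 0.2427], 'tool_rot': [1.1552, 1.2569, -1.1599], 'force': [-0.4869, -0.6115, -1.2655], 'finger_gap': 0.0392, 'joint_positions': [-0.3691, 0.1635, 1.6354, 0.0025, 1.3563, 1.1281]}
[[-0.012  0.997  0.073]
 [ 0.007  0.073 -0.997]
 [-1.    -0.011 -0.008]]
tool shift [ 0.0071 -0.1131 -0.3968]
tool shift [ 0.1971 -0.111  -0.3953]
```

```bash
python3 -m pendant '0.001 -0.015 -0.05 0;0.002 -0.03 -0.1 0;0.003 -0.045 -0.15 0;0.004 -0.06 -0.2 0;0.005 -0.072 -0.25 0;0.006 -0.085 -0.3 0;0.007 -0.1 -0.35 0;0.007 -0.113 -0.397 0;0.007 -0.113 -0.397 0;0.007 -0.113 -0.397 0' 0
python3 - <<'E'
from h import *
st();to(.413,.3,.05)
C=cloud(snap('side','s6.png'));P=cloud(snap('top','t6.png'))
for C in(C,P):
  m=(np.hypot(C[...,0]-.4245,C[...,1]-.123)<.08)&(C[...,2]>.066)&(C[...,2]<.09)
  if m.any(): print('A',((C[m].min(0)+C[m].max(0))/2).round(4))
E
```

```text
time_s: 11.5
tcp_pos: [0.4125, 0.2996, 0.2387]
tool_rot: [1.153, 1.258, -1.162]
force: [0.9, -0.9, -0.3]
finger_gap: 0.0394
{'time_s': 11.5, 'tcp_pos': [0.4125, 0.2996, 0.2387], 'tool_rot': [1.1527, 1.2578, -1.1616], 'force': [0.9142, -0.8623, -0.3409], 'finger_gap': 0.0394, 'joint_positions': [0.3886, 0.0472, 1.7712, 0.0109, 1.3339, 1.883]}
[[-0.014  0.997  0.074]
 [ 0.006  0.074 -0.997]
 [-1.    -0.013 -0.007]]
tool shift [0.1887 0.0031 0.001 ]
A [0.4278 0.1235 0.074 ]
A [0.4232 0.1213 0.0773]
```

View pics/s6.png

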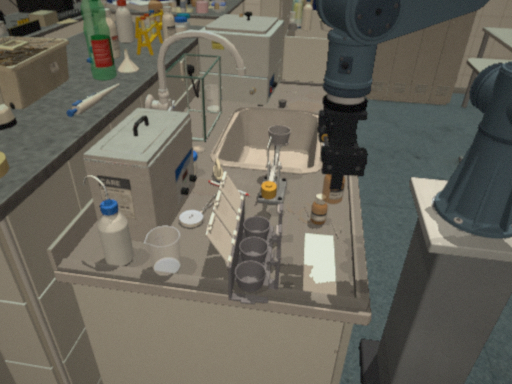

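```bash
python3 -m pendant '0.05 0.001 0 0;0.1 0.002 0.001 0;0.15 0.003 0.001 0;0.175 0.003 0.001 0;0.188 0.003 0.001 0;0.188 0.003 0.001 0;0.188 0.003 0.001 0' 0;python3 -m pendant '0 0 0 0;0 0 0 0;0 0 0 0;-0.001 0 0 0;-0.05 0 0 0;-0.1 0 0 0;-0.1 0 0 0;-0.1 0 0 0' 0.07
python3 - <<'E'
from h import *
st();to(.4243,.1235,.15)
S=cloud(snap('side','s7.png'))
m=(np.hypot(S[...,0]-.4245,S[...,1]-.3)<.08)&(S[...,2]>.066)&(S[...,2]<.09)
print('B',((S[m].min(0)+S[m].max(0))/2).round(4))
E
```

```text
time_s: 12.48
tcp_pos: [0.4148, 0.2993, 0.052]
tool_rot: [1.157, 1.256, -1.162]
force: [-0.1, -0.0, -1.1]
finger_gap: 0.0393
time_s: 13.48
tcp_pos: [0.4156, 0.2985, 0.1516]
tool_rot: [1.157, 1.256, -1.162]
force: [-0.2, 0.1, -0.6]
finger_gap: 0.0704
{'time_s': 13.475, 'tcp_pos': [0.4156, 0.2985, 0.1516], 'tool_rot': [1.1566, 1.2557, -1.1618], 'force': [-0.1516, 0.0952, -0.6472], 'finger_gap': 0.0704, 'joint_positions': [0.384, 0.1539, 1.845, 0.0118, 1.1511, 1.8791]}
[[-0.012  0.997  0.071]
 [ 0.007  0.071 -0.997]
 [-1.    -0.011 -0.008]]
tool shift [ 0.0003 -0.0037  0.1752]
B [0.4157 0.3006 0.0736]
```

View pics/s7.png

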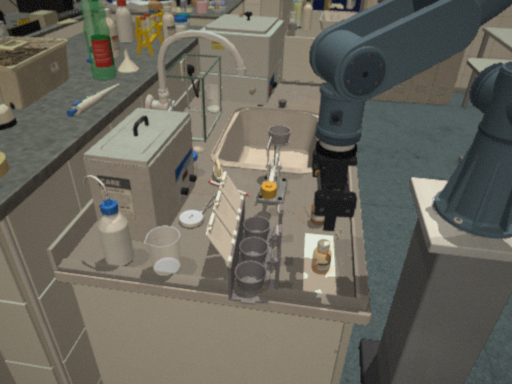

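Bottle B stands upright on the mat at (322,255). Now bottle A.

```bash
python3 -m pendant '0 0 0.05 0;0 -0.002 0.1 0;0 -0.003 0.15 0;0 -0.004 0.175 0;0 -0.004 0.175 0;0 -0.004 0.175 0' 0.088
python3 - <<'E'
from h import *
st();to(.4243,.123,.048)
for n in('side','top'):
  C=cloud(snap(n,n+'8.png'))
  m=(np.hypot(C[...,0]-.4245,C[...,1]-.123)<.06)&(C[...,2]>.02)&(C[...,2]<.09)
  if m.any(): print('A',C[m].min(0).round(4),C[m].max(0).round(4),m.sum())
im=np.hstack([cv2.imread('pics/side8.png')[130:290,230:400],cv2.imread('pics/top8.png')[170:330,180:350]]);cv2.imwrite('pics/c8.png',cv2.resize(im,None,fx=2.3,fy=2.3))
E
```

```text
time_s: 14.28
tcp_pos: [0.4228, 0.1239, 0.1487]
tool_rot: [1.155, 1.258, -1.165]
force: [-0.3, -0.7, 0.0]
finger_gap: 0.0879
{'time_s': 14.275, 'tcp_pos': [0.4228, 0.1239, 0.1487], 'tool_rot': [1.155, 1.2581, -1.1646], 'force': [-0.3255, -0.6933, 0.0302], 'finger_gap': 0.0879, 'joint_positions': [0.0096, 0.0037, 2.014, 0.0074, 1.1392, 1.5067]}
[[-0.015  0.997  0.07 ]
 [ 0.007  0.071 -0.997]
 [-1.    -0.015 -0.008]]
tool shift [0.1007 0.0029 0.0018]
A [0.4068 0.1087 0.02  ] [0.4463 0.1445 0.0819] 353
```

View pics/c8.png

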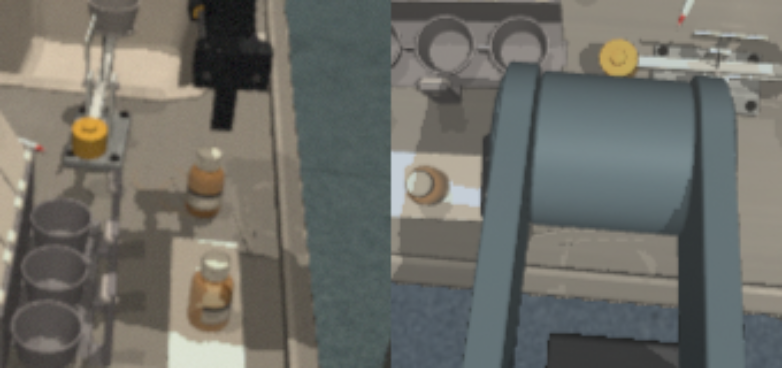

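```bash
python3 -m pendant '0.04 0.001 0.001 0;0.08 0.003 0.002 0;0.1 0.003 0.002 0;0.1 0.003 0.002 0;0.1 0.003 0.002 0' 0.088; python3 -m pendant '0 0 0 0;0 0 0 0;0 0 0 0;0 0 0 0;0 0 0 0;0 0 0 0' 0; python3 -m pendant '-0.05 0 0 0;-0.1 0 0 0;-0.15 0 0 0;-0.192 0 0 0;-0.192 0 0 0;-0.192 0 0 0' 0
python3 - <<'E'
from h import *
s=st(); to(.5537,-.0875,.24)
E
```

```text
time_s: 15.0
tcp_pos: [0.4253, 0.1237, 0.0497]
tool_rot: [1.154, 1.258, -1.162]
force: [1.0, 0.2, 0.1]
finger_gap: 0.0879
time_s: 15.75
tcp_pos: [0.4254, 0.1236, 0.0498]
tool_rot: [1.154, 1.258, -1.162]
force: [-0.2, -0.2, 0.9]
finger_gap: 0.0393
time_s: 16.5
tcp_pos: [0.4272, 0.1224, 0.2406]
tool_rot: [1.153, 1.259, -1.163]
force: [-0.5, -0.1, -0.9]
finger_gap: 0.0394
{'time_s': 16.5, 'tcp_pos': [0.4272, 0.1224, 0.2406], 'tool_rot': [1.1532, 1.2588, -1.1628], 'force': [-0.5154, -0.0609, -0.9076], 'finger_gap': 0.0394, 'joint_positions': [0.0062, -0.1075, 1.9176, 0.0067, 1.3465, 1.5025]}
[[-0.015  0.997  0.073]
 [ 0.006  0.073 -0.997]
 [-1.    -0.015 -0.007]]
tool shift [-0.0027  0.1108  0.2186]
```

```bash
python3 -m pendant '-0.001 0.03 0.05 0;-0.002 0.06 0.1 0;-0.002 0.09 0.15 0;-0.003 0.112 0.2 0;-0.003 0.112 0.219 0;-0.003 0.112 0.219 0;-0.003 0.112 0.219 0' 0
python3 - <<'E'
from h import *
s=st(); to(.555,-.0875,.166)
snap('side','s9.png')
im=cv2.imread('pics/s9.png');cv2.imwrite('pics/c9.png',cv2.resize(im[80:220,200:370],None,fx=3,fy=3))
E
```

```text
time_s: 17.38
tcp_pos: [0.554, -0.0864, 0.2395]
tool_rot: [1.153, 1.261, -1.163]
force: [-0.5, -0.8, -2.1]
finger_gap: 0.0393
{'time_s': 17.375, 'tcp_pos': [0.554, -0.0864, 0.2395], 'tool_rot': [1.1527, 1.2613, -1.1628], 'force': [-0.4859, -0.7711, -2.1312], 'finger_gap': 0.0393, 'joint_positions': [-0.3669, 0.1675, 1.6375, 0.0011, 1.3551, 1.1299]}
[[-0.017  0.997  0.074]
 [ 0.008  0.074 -0.997]
 [-1.    -0.016 -0.009]]
tool shift [0.0735 0.0022 0.0018]
```

View pics/c9.png

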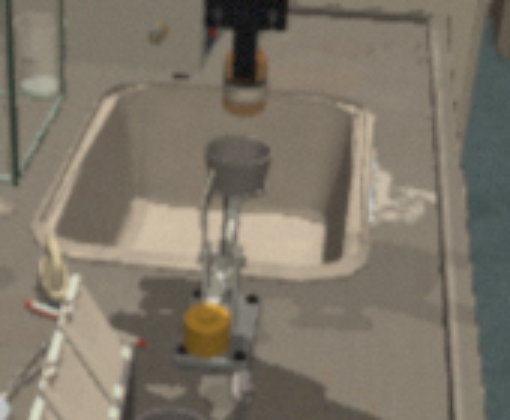

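Bottle A hangs over the cup. Lower, release, retreat.

```bash
python3 -m pendant '0.02 0.002 0.001 0; 0.04 0.002 0.002 0; 0.055 0.002 0.002 0; 0.065 0.002 0.002 0; 0.073 0.002 0.002 0; 0.073 0.002 0.002 0;0.073 0.002 0.002 0' 0; python3 -m pendant '0 0 0 0;0 0 0 0;0 0 0 0;-0.001 0 0 0;-0.03 0 0 0;-0.06 0 0 0;-0.09 0 0 0;-0.1 0 0 0;-0.1 0 0 0;-0.1 0 0 0' 0.075;python3 -m pendant '0 0 0 0;0 0 0 0;0 0 0 0;0 0 0 0;0 0 0 0;0 0 0 0;0 0 0 0;0 0 0 0;0 0 0 0;0 0 0 0'
python3 - <<'E'
from h import *
pan();to(.555,-.0872,.136)
snap('side','s10.png');snap('top','t10.png')
im=cv2.imread('pics/s10.png');cv2.imwrite('pics/c10.png',cv2.resize(im[80:220,200:370],None,fx=3,fy=3))
E
```

```text
time_s: 18.3
tcp_pos: [0.5555, -0.0877, 0.1674]
tool_rot: [1.153, 1.26, -1.162]
force: [-0.3, -0.6, -0.9]
finger_gap: 0.0392
time_s: 19.55
tcp_pos: [0.5563, -0.0881, 0.2658]
tool_rot: [1.152, 1.262, -1.163]
force: [-1.6, 0.4, 0.5]
finger_gap: 0.075
time_s: 20.8
tcp_pos: [0.5563, -0.0881, 0.2658]
tool_rot: [1.152, 1.262, -1.163]
force: [0.9, -0.2, 0.0]
finger_gap: 0.0747
top z 0.196 centre [ 0.5568 -0.0863  0.1903]
tool shift [1.298e-01 1.000e-03 1.000e-04]
```

View pics/c10.png

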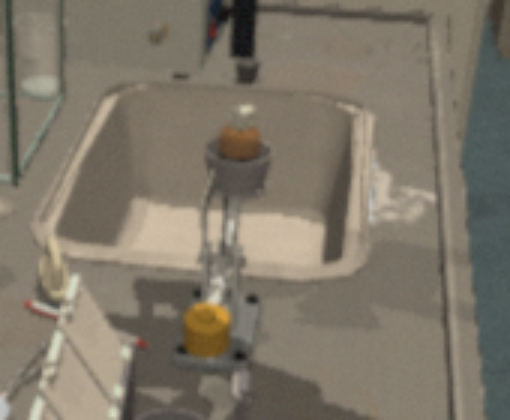

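View pics/t10.png

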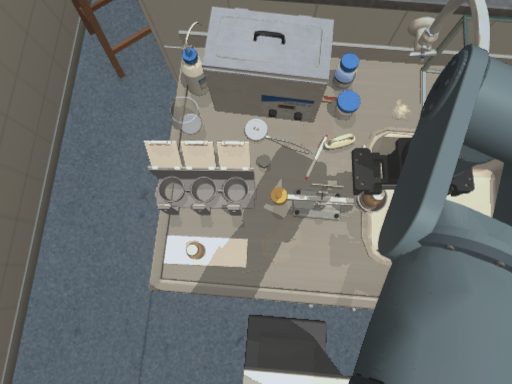

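Pan still up with A seated (bottle top 0.196). Wait more, and take an averaged empty-gripper force reading as a cross-check.

```bash
cat >> h.py <<'E'
def favg(n=24):
    F=[]
    for _ in range(n): robot.camera('side');F.append(robot.observe()['force'])
    F=np.array(F);print('F',F.mean(0).round(3),'sem',(F.std(0)/np.sqrt(n)).round(3))
E
python3 - <<'E'
from h import *
favg();pan();to(.555,-.0872,.165)
E
```

```text
F [-0.026  0.132  0.161] sem [0.094 0.081 0.084]
top z 0.1951 centre [ 0.5568 -0.0877  0.1894]
tool shift [ 1.008e-01  5.000e-04 -1.000e-04]
```

```bash
python3 -m pendant '0.04 0 0 0;0.08 0 0 0;0.1 0 0 0;0.1 0 0 0;0.1 0 0 0'; python3 -m pendant '0 0 0 0;0 0 0 0;0 0 0 0;0 0 0 0;0 0 0 0' 0; python3 -m pendant '-0.02 0 0 0;-0.05 0 0 0;-0.08 0 0 0;-0.08 0 0 0;-0.08 0 0 0' 0
python3 - <<'E'
from h import *
favg();st();to(.413,.215,.24)
E
```

```text
time_s: 22.82
tcp_pos: [0.5553, -0.0876, 0.1669]
tool_rot: [1.152, 1.261, -1.162]
force: [0.7, -0.7, 0.4]
finger_gap: 0.0751
time_s: 23.45
tcp_pos: [0.5554, -0.0877, 0.1671]
tool_rot: [1.152, 1.26, -1.162]
force: [0.6, -0.8, 1.3]
finger_gap: 0.0395
time_s: 24.08
tcp_pos: [0.556, -0.088, 0.2456]
tool_rot: [1.152, 1.262, -1.163]
force: [0.1, 0.3, -1.1]
finger_gap: 0.0396
F [-0.105 -0.003 -0.617] sem [0.106 0.085 0.103]
{'time_s': 25.275, 'tcp_pos': [0.5566, -0.0883, 0.2471], 'tool_rot': [1.1524, 1.2603, -1.162], 'force': [0.0948, 0.7262, -1.2963], 'finger_gap': 0.0393, 'joint_positions': [-0.3683, 0.1665, 1.623, 0.0008, 1.3694, 1.1281]}
[[-0.016  0.997  0.074]
 [ 0.007  0.074 -0.997]
 [-1.    -0.015 -0.008]]
tool shift [ 0.0114 -0.1206 -0.313 ]
```

A weighs about 80 g by the force check, agreeing with the balance: used up. To the mat.

```bash
python3 -m pendant '0.001 -0.02 -0.05 0;0.003 -0.04 -0.1 0;0.005 -0.06 -0.15 0;0.007 -0.08 -0.2 0;0.009 -0.1 -0.25 0;0.011 -0.12 -0.3 0;0.011 -0.12 -0.313 0;0.011 -0.12 -0.313 0;0.011 -0.12 -0.313 0' 0
python3 - <<'E'
from h import *
st();to(.414,.215,.055)
C=cloud(snap('side','s11.png'))
m=(np.hypot(C[...,0]-.4145,C[...,1]-.3)<.08)&(C[...,2]>.066)&(C[...,2]<.09)
print('B',((C[m].min(0)+C[m].max(0))/2).round(4))
E
```

```text
time_s: 26.4
tcp_pos: [0.4144, 0.214, 0.2404]
tool_rot: [1.153, 1.259, -1.163]
force: [-0.4, -0.5, -0.4]
finger_gap: 0.0395
{'time_s': 26.4, 'tcp_pos': [0.4144, 0.214, 0.2404], 'tool_rot': [1.1529, 1.2593, -1.1629], 'force': [-0.4191, -0.4786, -0.4029], 'finger_gap': 0.0395, 'joint_positions': [0.2149, -0.0549, 1.8693, 0.0099, 1.341, 1.7103]}
[[-0.016  0.997  0.073]
 [ 0.006  0.073 -0.997]
 [-1.    -0.015 -0.008]]
tool shift [0.1854 0.0025 0.0004]
B [0.4157 0.3012 0.0742]
```

View pics/s11.png

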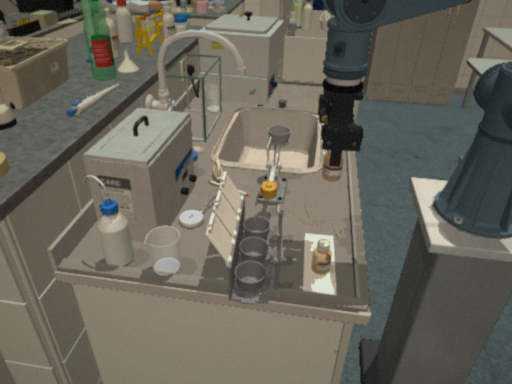

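```bash
python3 -m pendant '0.05 0.001 0 0;0.1 0.002 0 0;0.15 0.002 0 0;0.175 0.002 0 0;0.187 0.002 0 0;0.188 0.002 0 0;0.188 0.002 0 0' 0;python3 -m pendant '0 0 0 0;0 0 0 0;0 0 0 0;-0.001 0 0 0;-0.05 0 0 0;-0.1 0 0 0;-0.15 0 0 0;-0.18 0 0 0;-0.18 0 0 0' 0.065
python3 - <<'E'
from h import *
st()
C=cloud(snap('side','s12.png'))
for y in(.215,.3):
  m=(np.hypot(C[...,0]-.4145,C[...,1]-y)<.04)&(C[...,2]>.066)&(C[...,2]<.09)
  print(((C[m].min(0)+C[m].max(0))/2).round(4))
E
```

```text
time_s: 27.32
tcp_pos: [0.4144, 0.2149, 0.053]
tool_rot: [1.155, 1.258, -1.163]
force: [-0.1, 1.1, -0.4]
finger_gap: 0.0394
time_s: 28.45
tcp_pos: [0.4185, 0.2141, 0.2355]
tool_rot: [1.158, 1.255, -1.158]
force: [-1.0, 0.3, -0.6]
finger_gap: 0.0654
{'time_s': 28.45, 'tcp_pos': [0.4185, 0.2141, 0.2355], 'tool_rot': [1.1584, 1.2547, -1.1584], 'force': [-0.9855, 0.2658, -0.5774], 'finger_gap': 0.0654, 'joint_positions': [0.213, -0.0458, 1.8708, 0.0102, 1.3235, 1.7096]}
[[-0.009  0.997  0.072]
 [ 0.008  0.072 -0.997]
 [-1.    -0.008 -0.009]]
[0.4143 0.2159 0.074 ]
[0.4156 0.3009 0.0739]
```

View pics/s12.png

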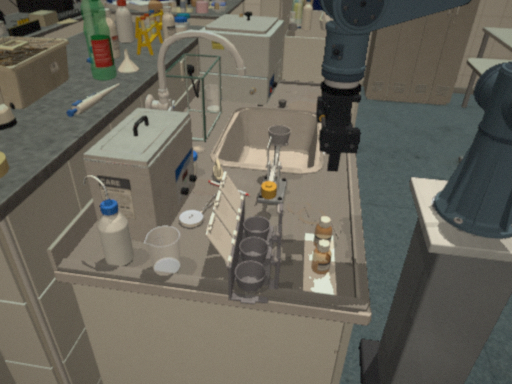

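Both bottles are upright on the mat (324,228), (321,258). Now the covers: check clearance behind them.

Run:
```python
from h import *
P=np.load('top0.npy');S=np.load('side0.npy')
A=np.concatenate([P.reshape(-1,3),S.reshape(-1,3)]);A=A[~np.isnan(A[:,0])]
print('y',[f'{y:.2f}' for y in np.arange(.1,.5,.03)])
for x in np.arange(.6,.86,.02):
    r=[]
    for y in np.arange(.1,.5,.03):
        q=A[(abs(A[:,0]-x)<.01)&(abs(A[:,1]-y)<.015)]; r.append(round(float(q[:,2].max()),2) if len(q) else None)
    print(round(x,2),r)
for i,(x,y) in enumerate(((.5715,.2195),(.566,.298),(.5607,.377))):
    w=np.array([x,y]);ex=np.array([.9975,.07])
    print(i+1,'behind',w+.113*ex,'end',w+.03*ex,'press',w-.021*ex)
to(.684,.2274,.24)
```

```text
y ['0.10', '0.13', '0.16', '0.19', '0.22', '0.25', '0.28', '0.31', '0.34', '0.37', '0.40', '0.43', '0.46', '0.49']
0.6 [0.0, 0.0, 0.09, 0.1, 0.1, 0.1, 0.11, 0.11, 0.11, 0.12, 0.12, 0.11, None, None]
0.62 [0.0, 0.0, 0.0, 0.13, 0.13, 0.13, 0.14, 0.14, 0.15, 0.15, 0.17, 0.15, None, None]
0.64 [0.0, 0.03, 0.03, 0.17, 0.17, 0.18, 0.17, 0.18, 0.17, 0.18, 0.18, 0.16, None, None]
0.66 [0.0, 0.03, 0.03, 0.16, 0.17, 0.16, 0.0, 0.0, 0.0, 0.02, 0.01, None, None, None]
0.68 [0.0, 0.0, 0.0, 0.0, None, 0.0, 0.0, 0.0, 0.0, 0.01, 0.01, None, None, None]
0.7 [0.01, 0.0, 0.0, 0.0, 0.0, 0.0, 0.0, 0.0, 0.0, 0.01, 0.01, None, None, None]
0.72 [0.01, 0.01, 0.02, 0.02, 0.02, 0.0, 0.0, 0.0, 0.1, 0.09, 0.09, None, None, None]
0.74 [0.0, 0.0, 0.02, 0.02, 0.02, 0.0, 0.0, 0.09, 0.09, 0.09, 0.1, None, None, None]
0.76 [0.07, 0.07, 0.07, 0.02, 0.02, 0.0, 0.0, 0.09, 0.09, 0.09, 0.1, None, None, None]
0.78 [0.23, 0.23, 0.23, 0.23, 0.23, 0.23, 0.23, 0.22, 0.09, 0.09, 0.09, None, None, None]
0.8 [0.23, 0.23, 0.23, 0.23, 0.23, 0.23, 0.23, 0.23, 0.0, 0.01, 0.01, None, None, None]
0.82 [0.23, 0.23, 0.24, 0.24, 0.24, 0.24, 0.24, 0.23, 0.1, 0.02, 0.01, None, None, None]
0.84 [0.23, 0.26, 0.26, 0.26, 0.24, 0.24, 0.24, 0.23, 0.15, 0.15, 0.01, None, None, None]
1 behind [0.6842175 0.22741  ] end [0.601425 0.2216  ] press [0.5505525 0.21803  ]
2 behind [0.6787175 0.30591  ] end [0.595925 0.3001  ] press [0.5450525 0.29653  ]
3 behind [0.6734175 0.38491  ] end [0.590625 0.3791  ] press [0.5397525 0.37553  ]
tool shift [-0.0098  0.2669  0.0054]
```

```bash
python3 -m pendant '-0.01 0.05 0.001 0;-0.01 0.1 0.002 0;-0.01 0.15 0.003 0;-0.01 0.2 0.004 0;-0.01 0.25 0.005 0;-0.01 0.267 0.005 0;-0.01 0.267 0.005 0;-0.01 0.267 0.005 0' 0
python3 - <<'E'
from h import *
st();to(.684,.2274,.15)
for n in('side','top'): snap(n,n+'13.png')
im=np.hstack([cv2.imread('pics/side13.png')[100:300,130:330],cv2.imread('pics/top13.png')[60:260,130:330]]);cv2.imwrite('pics/c13.png',cv2.resize(im,None,fx=2,fy=2))
E
```

```text
time_s: 29.5
tcp_pos: [0.6828, 0.2279, 0.2385]
tool_rot: [1.154, 1.259, -1.164]
force: [-0.2, 0.3, 0.1]
finger_gap: 0.0007
{'time_s': 29.5, 'tcp_pos': [0.6828, 0.2279, 0.2385], 'tool_rot': [1.1543, 1.259, -1.1636], 'force': [-0.1818, 0.2964, 0.0976], 'finger_gap': 0.0007, 'joint_positions': [0.1538, 0.5138, 1.1903, 0.0093, 1.4517, 1.6516]}
[[-0.016  0.997  0.072]
 [ 0.007  0.072 -0.997]
 [-1.    -0.015 -0.008]]
tool shift [0.0884 0.0025 0.0013]
```

View pics/c13.png

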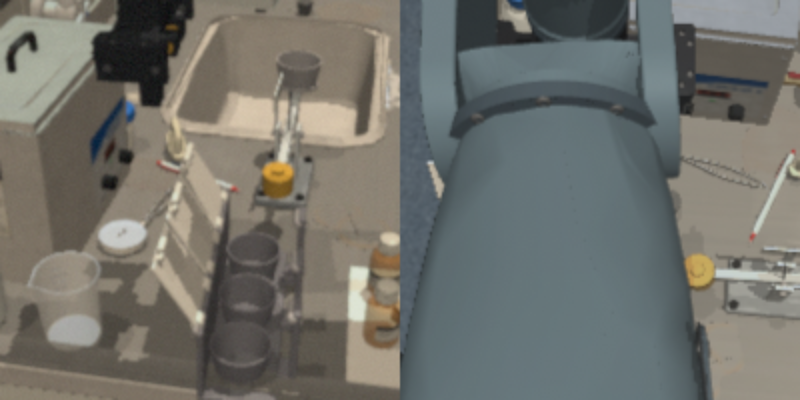

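Gripper hovers behind cover 1, clear of the heater. Lower, then push along −y tool.

```bash
python3 -m pendant '0.03 0.001 0 0;0.06 0.002 0.001 0;0.088 0.002 0.001 0;0.088 0.002 0.001 0;0.088 0.002 0.001 0' 0; python3 -m pendant '0 -0.012 0 0;0 -0.024 0 0;0 -0.036 0 0;0 -0.048 0 0;0 -0.06 0 0;0 -0.07 0 0;0 -0.08 0 0;0 -0.085 0 0;0 -0.085 0 0;0 -0.085 0 0' 0
python3 - <<'E'
from h import *
st()
snap('side','side14.png')
im=cv2.imread('pics/side14.png')[100:300,130:330];cv2.imwrite('pics/c14.png',cv2.resize(im,None,fx=2.5,fy=2.5))
E
```

```text
time_s: 30.22
tcp_pos: [0.6844, 0.2281, 0.1536]
tool_rot: [1.156, 1.257, -1.16]
force: [-0.3, 0.4, 1.0]
finger_gap: 0.0005
time_s: 31.48
tcp_pos: [0.5998, 0.2219, 0.1546]
tool_rot: [1.156, 1.256, -1.16]
force: [1.0, -0.1, -0.7]
finger_gap: 0.0004
{'time_s': 31.475, 'tcp_pos': [0.5998, 0.2219, 0.1546], 'tool_rot': [1.1564, 1.2564, -1.1601], 'force': [0.9927, -0.0624, -0.6677], 'finger_gap': 0.0004, 'joint_positions': [0.1646, 0.4154, 1.5045, 0.0099, 1.2316, 1.6599]}
[[-0.011  0.997  0.072]
 [ 0.008  0.072 -0.997]
 [-1.    -0.011 -0.008]]
```

View pics/c14.png

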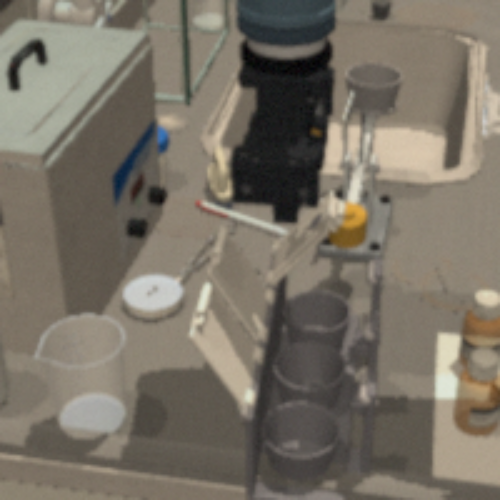

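Cover 1 is past upright and falling. On to cover 2.

```bash
python3 -m pendant '-0.04 0 0 0;-0.08 0 0 0;-0.09 0.04 -0.04 0;-0.09 0.07 -0.08 0;-0.09 0.085 -0.08 0;-0.09 0.085 -0.08 0;-0.09 0.085 -0.08 0' 0
python3 - <<'E'
from h import *
st();to(.6787,.3059,.152)
snap('side','side15.png')
im=cv2.imread('pics/side15.png')[100:300,130:330];cv2.imwrite('pics/c15.png',cv2.resize(im,None,fx=2.5,fy=2.5))
E
```

```text
time_s: 32.4
tcp_pos: [0.6795, 0.3067, 0.2439]
tool_rot: [1.156, 1.257, -1.161]
force: [-0.8, -0.7, -0.4]
finger_gap: 0.0004
{'time_s': 32.4, 'tcp_pos': [0.6795, 0.3067, 0.2439], 'tool_rot': [1.1561, 1.2567, -1.1612], 'force': [-0.7575, -0.6539, -0.4381], 'finger_gap': 0.0004, 'joint_positions': [0.2611, 0.5663, 1.1034, 0.0102, 1.4818, 1.7593]}
[[-0.012  0.997  0.072]
 [ 0.007  0.072 -0.997]
 [-1.    -0.012 -0.008]]
tool shift [0.0919 0.0002 0.0015]
```

View pics/c15.png

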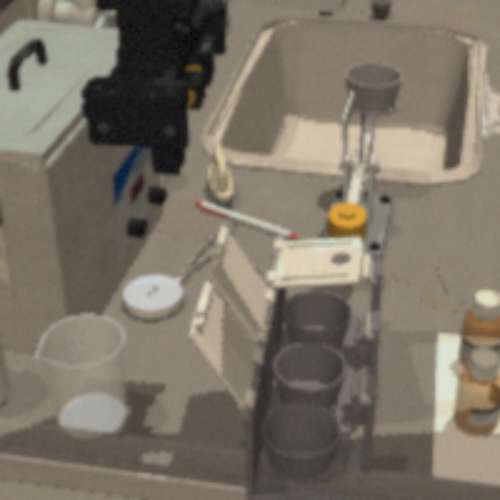

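Cover 1 lies on its catch (thumb spot visible). Push cover 2, then move to cover 3.

```bash
python3 -m pendant '0.03 0 0 0;0.06 0 0.001 0;0.09 0 0.001 0;0.09 0 0.001 0;0.09 0 0.001 0' 0; python3 -m pendant '0 -0.012 0 0;0 -0.024 0 0;0 -0.036 0 0;0 -0.048 0 0;0 -0.06 0 0;0 -0.07 0 0;0 -0.08 0 0;0 -0.085 0 0;0 -0.085 0 0;0 -0.085 0 0' 0;  python3 -m pendant '-0.04 0 0 0;-0.08 0 0 0;-0.09 0.04 -0.04 0;-0.09 0.07 -0.08 0;-0.09 0.085 -0.08 0;-0.09 0.085 -0.08 0;-0.09 0.085 -0.08 0' 0
python3 - <<'E'
from h import *
st();to(.6734,.3849,.152)
snap('side','side16.png')
im=cv2.imread('pics/side16.png')[100:300,130:330];cv2.imwrite('pics/c16.png',cv2.resize(im,None,fx=2.5,fy=2.5))
E
```

```text
time_s: 33.08
tcp_pos: [0.6791, 0.3062, 0.156]
tool_rot: [1.158, 1.255, -1.16]
force: [-0.9, 1.1, 0.1]
finger_gap: 0.0004
time_s: 34.33
tcp_pos: [0.5946, 0.3001, 0.1568]
tool_rot: [1.158, 1.255, -1.159]
force: [-0.4, 0.6, -0.2]
finger_gap: 0.0007
time_s: 35.2
tcp_pos: [0.6742, 0.3848, 0.2464]
tool_rot: [1.158, 1.255, -1.161]
force: [0.4, -0.6, -0.2]
finger_gap: 0.0008
{'time_s': 35.2, 'tcp_pos': [0.6742, 0.3848, 0.2464], 'tool_rot': [1.158, 1.2553, -1.1605], 'force': [0.396, -0.5787, -0.169], 'finger_gap': 0.0008, 'joint_positions': [0.362, 0.6364, 0.9939, 0.011, 1.5184, 1.8615]}
[[-0.011  0.997  0.071]
 [ 0.008  0.071 -0.997]
 [-1.    -0.01  -0.008]]
tool shift [0.0944 0.0001 0.0006]
```

View pics/c16.png

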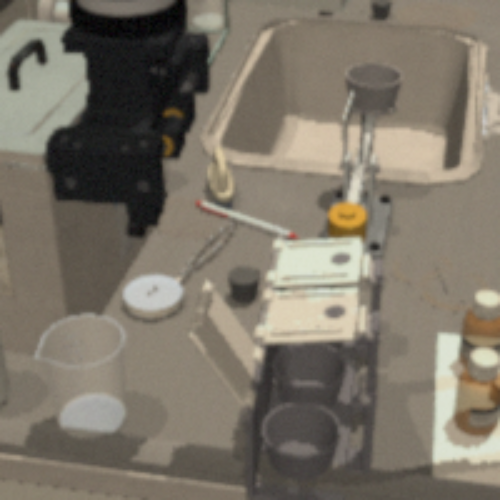

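Covers 1 and 2 are down, stopper untouched. Cover 3.

```bash
python3 -m pendant '0.03 0 0 0;0.06 0 0.001 0;0.093 0 0.001 0;0.093 0 0.001 0;0.093 0 0.001 0' 0; python3 -m pendant '0 -0.012 0 0;0 -0.024 0 0;0 -0.036 0 0;0 -0.048 0 0;0 -0.06 0 0;0 -0.07 0 0;0 -0.08 0 0;0 -0.085 0 0;0 -0.085 0 0;0 -0.085 0 0' 0;  python3 -m pendant '-0.03 0 0 0;-0.04 0 0 0;-0.04 -0.03 0 0;-0.04 -0.05 0 0;-0.04 -0.05 0 0;-0.04 -0.05 0 0;-0.04 -0.05 0 0' 0
python3 - <<'E'
from h import *
st();to(.5397,.3755,.13)
C=cloud(snap('side','side17.png'))
m=(C[...,2]>.085)&(C[...,2]<.13)&(C[...,0]>.5)&(C[...,0]<.63)&(C[...,1]>.16)&(C[...,1]<.43)
im=cv2.imread('pics/side17.png');g=im.max(2).astype(int)
# dark spot pixels on covers
for lo,hi in((.18,.255),(.262,.335),(.34,.415)):
    q=m&(C[...,1]>lo)&(C[...,1]<hi)&(C[...,0]>.53)&(C[...,0]<.57)&(g<140)
    print(q.sum(),C[q].mean(0).round(4) if q.any() else '')
im=im[100:300,130:330];cv2.imwrite('pics/c17.png',cv2.resize(im,None,fx=2.5,fy=2.5))
E
```

```text
time_s: 35.88
tcp_pos: [0.6738, 0.3846, 0.1557]
tool_rot: [1.16, 1.254, -1.159]
force: [-0.4, 0.4, 0.6]
finger_gap: 0.0004
time_s: 37.12
tcp_pos: [0.5894, 0.3785, 0.1564]
tool_rot: [1.16, 1.254, -1.158]
force: [-0.2, -0.1, -0.5]
finger_gap: 0.0005
time_s: 38.0
tcp_pos: [0.5406, 0.3746, 0.1967]
tool_rot: [1.161, 1.253, -1.159]
force: [0.4, 0.8, 0.3]
finger_gap: 0.0002
{'time_s': 38.0, 'tcp_pos': [0.5406, 0.3746, 0.1967], 'tool_rot': [1.1607, 1.2534, -1.1585], 'force': [0.371, 0.8431, 0.3492], 'finger_gap': 0.0002, 'joint_positions': [0.4207, 0.4053, 1.4278, 0.0115, 1.3118, 1.9186]}
[[-0.008  0.998  0.07 ]
 [ 0.009  0.07  -0.998]
 [-1.    -0.007 -0.009]]
tool shift [ 0.0667 -0.0004 -0.0003]
2 [0.533  0.2488 0.1067]
19 [0.5501 0.287  0.1052]
40 [0.5439 0.3718 0.1045]
```

View pics/c17.png

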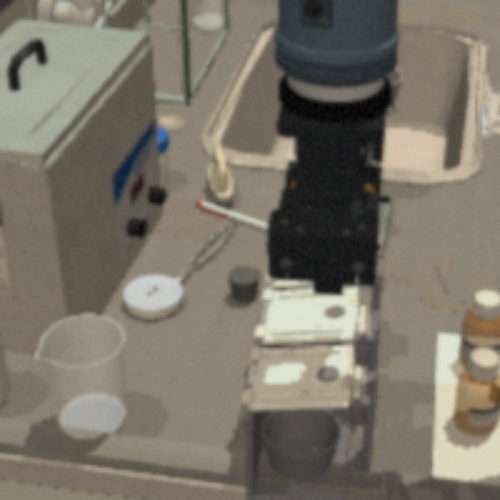

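All three covers lie on their catches. Press cover 3 (spot ~ (0.541,0.374,0.104)).

```bash
python3 -m pendant '0.03 0 0 0;0.06 0 0 0;0.08 0 0 0;0.08 0 0 0' 0; python3 -m pendant '0.003 0 0 0;0.006 0 0 0;0.009 0 0 0;0.012 0 0 0;0.012 0 0 0' 0
python3 - <<'E'
from h import *
st()
E
```

```text
time_s: 38.55
tcp_pos: [0.5395, 0.3749, 0.1151]
tool_rot: [1.159, 1.254, -1.161]
force: [-0.0, 0.2, -0.5]
finger_gap: 0.0006
time_s: 39.17
tcp_pos: [0.5397, 0.3752, 0.1038]
tool_rot: [1.16, 1.254, -1.16]
force: [0.6, -0.7, 0.4]
finger_gap: 0.0003
{'time_s': 39.175, 'tcp_pos': [0.5397, 0.3752, 0.1038], 'tool_rot': [1.1599, 1.2539, -1.1598], 'force': [0.5797, -0.7103, 0.3962], 'finger_gap': 0.0003, 'joint_positions': [0.4221, 0.5083, 1.485, 0.0122, 1.153, 1.9182]}
[[-0.009  0.998  0.07 ]
 [ 0.008  0.07  -0.998]
 [-1.    -0.008 -0.009]]
```

```bash
python3 -m pendant '0.002 0 0 0;0.004 0 0 0;0.006 0 0 0;0.006 0 0 0' 0;python3 - <<'E'
from h import *
C=cloud(snap('side','side18.png'))
im=cv2.imread('pics/side18.png');im=im[180:300,210:330];cv2.imwrite('pics/c18.png',cv2.resize(im,None,fx=4,fy=4,interpolation=cv2.INTER_CUBIC))
E
```

```text
time_s: 39.67
tcp_pos: [0.5401, 0.3755, 0.1018]
tool_rot: [1.16, 1.253, -1.159]
force: [-10.3, -6.4, 23.8]
finger_gap: 0.0002
```

View pics/c18.png

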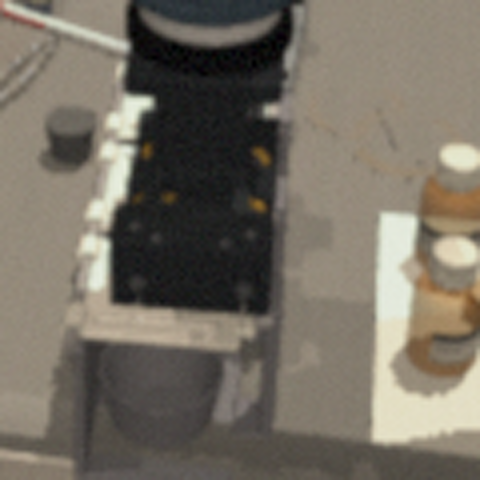

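Force 24 N at tip height ~94 mm means it bottomed at the shut position. Next cover 2.

```bash
python3 -m pendant '-0.02 0 0 0;-0.05 0 0 0;-0.05 0 0.04 0;-0.05 0 0.079 0;-0.05 0 0.079 0;-0.05 0 0.079 0' 0;python3 - <<'E'
from h import *
st();to(.545,.2968,.114)
C=cloud(snap('side','side19.png'))
im=cv2.imread('pics/side19.png');im=im[180:300,210:330];cv2.imwrite('pics/c19.png',cv2.resize(im,None,fx=4,fy=4,interpolation=cv2.INTER_CUBIC))
m=(C[...,2]>.07)&(C[...,2]<.13)&(C[...,0]>.5)&(C[...,0]<.63)&(C[...,1]>.35)&(C[...,1]<.405);Q=C[m]
for x in(.52,.53,.54,.56,.58,.6):
  q=Q[abs(Q[:,0]-x)<.005]; print(x,np.median(q[:,2]).round(4) if len(q) else None)
E
```

```text
time_s: 40.48
tcp_pos: [0.5462, 0.2966, 0.1512]
tool_rot: [1.161, 1.253, -1.159]
force: [-0.4, 0.2, -0.3]
finger_gap: 0.0004
{'time_s': 40.475, 'tcp_pos': [0.5462, 0.2966, 0.1512], 'tool_rot': [1.1609, 1.2532, -1.1586], 'force': [-0.3946, 0.198, -0.29], 'finger_gap': 0.0004, 'joint_positions': [0.3015, 0.3793, 1.5616, 0.0113, 1.2053, 1.7986]}
[[-0.007  0.998  0.07 ]
 [ 0.009  0.07  -0.998]
 [-1.    -0.007 -0.009]]
tool shift [ 0.0372 -0.0009  0.0001]
0.52 0.0938
0.53 0.0951
0.54 0.0959
0.56 0.0955
0.58 0.0953
0.6 0.0961
```

View pics/c19.png

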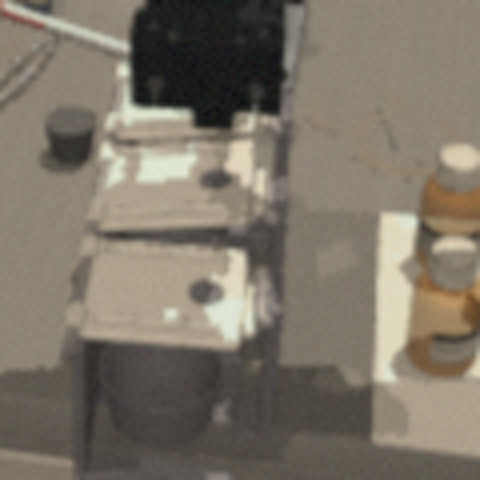

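Cover 3 lies flat at 95 mm: shut. Press cover 2.

```bash
python3 -m pendant '0.02 -0.001 0 0;0.037 -0.001 0 0;0.04 -0.001 0 0;0.043 -0.001 0 0;0.046 -0.001 0 0;0.049 -0.001 0 0;0.051 -0.001 0 0;0.053 -0.001 0 0;0.053 -0.001 0 0' 0;python3 -m pendant '-0.02 0 0 0;-0.05 0 0 0;-0.05 0 0.04 0;-0.05 0 0.079 0;-0.05 0 0.079 0;-0.05 0 0.079 0' 0
python3 - <<'E'
from h import *
st();to(.5505,.2182,.114)
C=cloud(snap('side','side20.png'))
m=(C[...,2]>.07)&(C[...,2]<.13)&(C[...,0]>.5)&(C[...,0]<.63)&(C[...,1]>.27)&(C[...,1]<.325);Q=C[m]
for x in(.52,.53,.54,.56,.58,.6):
  q=Q[abs(Q[:,0]-x)<.005]; print(x,np.median(q[:,2]).round(4) if len(q) else None)
E
```

```text
time_s: 41.65
tcp_pos: [0.545, 0.2975, 0.1018]
tool_rot: [1.16, 1.253, -1.157]
force: [-12.1, -4.9, 24.7]
finger_gap: 0.0001
time_s: 42.4
tcp_pos: [0.5511, 0.2185, 0.151]
tool_rot: [1.161, 1.253, -1.157]
force: [-0.5, 0.1, -0.2]
finger_gap: -0.0001
{'time_s': 42.4, 'tcp_pos': [0.5511, 0.2185, 0.151], 'tool_rot': [1.1609, 1.2528, -1.1574], 'force': [-0.4978, 0.0966, -0.2498], 'finger_gap': -0.0001, 'joint_positions': [0.1723, 0.3216, 1.6391, 0.0106, 1.1857, 1.6688]}
[[-0.007  0.998  0.07 ]
 [ 0.009  0.07  -0.997]
 [-1.    -0.006 -0.009]]
tool shift [ 0.037  -0.0004  0.0006]
0.52 0.092
0.53 0.095
0.54 0.0957
0.56 0.0956
0.58 0.0957
0.6 0.0954
```

Cover 2 shut. Press cover 1, then retreat up and back.

```bash
python3 -m pendant '0.02 0 0 0;0.037 0 0 0;0.04 0 0 0;0.043 0 0 0;0.046 0 0 0;0.049 0 0 0;0.051 0 0 0;0.053 0 0 0;0.053 0 0 0' 0;python3 -m pendant '-0.03 0 0 0;-0.08 0 0 0;-0.13 0 0 0;-0.16 -0.03 0.05 0;-0.16 -0.06 0.1 0;-0.16 -0.09 0.15 0;-0.16 -0.12 0.2 0;-0.16 -0.15 0.25 0;-0.16 -0.15 0.3 0;-0.16 -0.15 0.35 0' 0;python3 -m pendant '0 0 0.05 0;0 -0.02 0.1 0;0 -0.03 0.15 0;0 -0.04 0.2 0;0 -0.04 0.2 0' 0
python3 - <<'E'
from h import *
st()
C=cloud(snap('side','side21.png'));T=cloud(snap('top','top21.png'))
for C in(C,T):
 for lo,hi in((.195,.245),(.27,.325),(.35,.405)):
  m=(C[...,2]>.07)&(C[...,2]<.13)&(C[...,1]>lo)&(C[...,1]<hi);Q=C[m]
  print([np.median(Q[abs(Q[:,0]-x)<.005][:,2]).round(4) for x in(.53,.54,.56,.58,.6)])
 for y in(.215,.3):
  m=(np.hypot(C[...,0]-.4145,C[...,1]-y)<.04)&(C[...,2]>.066)&(C[...,2]<.09)
  print(((C[m].min(0)+C[m].max(0))/2).round(4))
E
```

```text
time_s: 43.58
tcp_pos: [0.5509, 0.2196, 0.1017]
tool_rot: [1.16, 1.253, -1.156]
force: [-13.6, -2.7, 28.1]
finger_gap: 0.0008
time_s: 44.82
tcp_pos: [0.4272, -0.1434, 0.2598]
tool_rot: [1.16, 1.251, -1.156]
force: [0.5, 0.0, -0.0]
finger_gap: 0.0005
time_s: 45.45
tcp_pos: [0.4005, -0.3488, 0.2579]
tool_rot: [1.163, 1.249, -1.16]
force: [0.2, 0.4, 0.7]
finger_gap: 0.0002
{'time_s': 45.45, 'tcp_pos': [0.4005, -0.3488, 0.2579], 'tool_rot': [1.1626, 1.2494, -1.1597], 'force': [0.2029, 0.4353, 0.6862], 'finger_gap': 0.0002, 'joint_positions': [-0.9401, 0.0787, 1.698, -0.0, 1.3738, 0.5635]}
[[-0.005  0.998  0.067]
 [ 0.007  0.067 -0.998]
 [-1.    -0.005 -0.008]]
[np.float64(0.0923), np.float64(0.0955), np.float64(0.0955), np.float64(0.0958), np.float64(0.0954)]
[np.float64(0.095), np.float64(0.0956), np.float64(0.0956), np.float64(0.0957), np.float64(0.0955)]
[np.float64(0.0953), np.float64(0.0956), np.float64(0.0955), np.float64(0.0955), np.float64(0.0967)]
[0.4141 0.2162 0.0737]
[0.4158 0.3008 0.0744]
[np.float64(0.0923), np.float64(0.0937), np.float64(0.0938), np.float64(0.0938), np.float64(0.0936)]
[np.float64(0.0931), np.float64(0.0941), np.float64(0.0942), np.float64(0.0939), np.float64(0.0939)]
[np.float64(0.0938), np.float64(0.0942), np.float64(0.0939), np.float64(0.0939), np.float64(0.0953)]
[0.4114 0.2144 0.0748]
[0.4134 0.2985 0.0741]
```

View pics/side21.png

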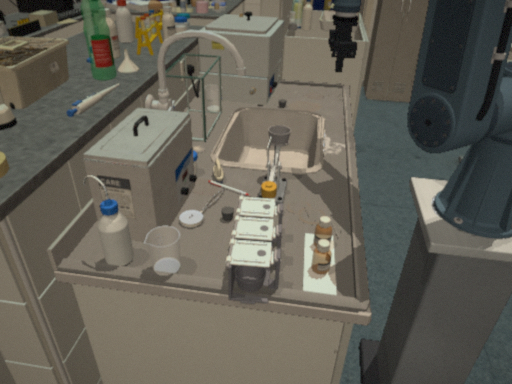

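View pics/top21.png

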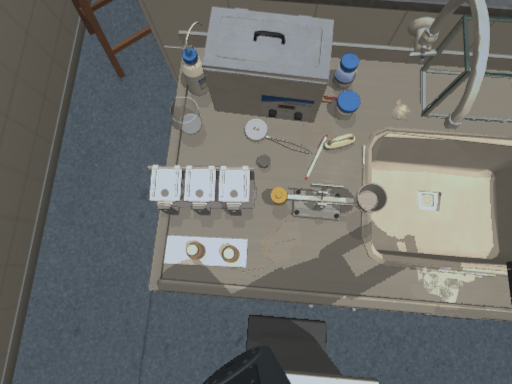

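All covers are flat, both bottles are on the mat, and the petri dish (256,129) and stopper (263,161) are where they started. Handing in.

Run:
```python
from h import *
print(robot.close_job())
```

```text
the job is handed in; nothing more can be done
None
```

I found two bottles, and both turned out to be used up. Each was weighed in the pan and left it up for over 2 s, so both now stand upright on the white mat, at about (0.414, 0.215) and (0.415, 0.299), and no bottle went into the carrier.

I then swung all three covers over and pressed each until it bottomed at the shut height, with 24–28 N on the tool.

- **Covers:** the last pictures show all three lying flat at 94–95.5 mm, which matches the shut height.
- **Bench:** the petri dish and stopper are where they started, and the robot touches nothing. I never saw a bottle get knocked aside.
- **Weights:** an averaged wrist-force reading put the second bottle at about 80 g, which agrees with the balance. I did not take that averaged reading for the first bottle, so it rests on the balance alone.
- **Camera disagreement:** the two cameras differed by 2–4 mm on bottle positions, which did not matter for the placing.

No check failed. The job was handed in at about 45.5 s of the 210 s allowed.

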